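Wipe the turntable spindle and press it home in its drive hub

TASK

Take the keyed spindle out of its white stand and wipe the end of its shaft along the blue sprung pad, from the pad's white end to its other end, keeping it lightly pressed into the pad all the way. Then put the shaft into the steel hub on the white drive unit, turn it until its key slips into the keyway, and push on against the spring until the collar sits on the hub; finish while still gripping the spindle and holding it down like that, so that a colleague can fit the locking pin. Do not disturb the chocolate figures or the other things on the bench.

Things in the scene. Friction and masses are not known exactly. Their poses are not given: they have to be found in the camera images.
- spindle: steel spindle, about 0.22 kg (varies), hanging upright in the stand's hole, its collar resting on the stand's top. Origin: centre of the shaft's foot (lower end), z up. Shaft tapered from 13 mm diameter at the foot to 19.5 mm at 7 mm up, then plain; collar 42 mm diameter at 40 to 48 mm above the foot; 18 mm neck up to 60 mm; grip bar above
- spindle_grip (a point): middle of the black grip bar on top of the spindle, 79 mm above the foot. The bar reaches from 60 to 98 mm above the foot, is 40 mm long along the spindle's x and 16 mm thick along its y (grip it across the 16 mm). Its +x end, above the key, is red
- spindle_key (a point): outer face of the brass key, halfway up it: 15.5 mm from the axis on the spindle's +x side, 22 mm above the foot. The key is 6 mm wide and reaches from 12 to 32 mm above the foot
- spindle_foot (a point): the centre of the shaft's foot, the spindle's origin
- spindle_collar (a point): the centre of the collar's underside, 40 mm above the foot
- stand: white plastic block 70 x 70 x 50 mm with a round hole, 35 mm diameter and 46 mm deep, in which the spindle hangs; fixed. It may be on the left or on the right. Origin: centre of its underside, z up
- wiper: wiping block, fixed: steel housing and a rigid blue sprung pad, 110 mm long (along x), 36 mm wide (along y), its flat top 60 mm above the bench. Its white end is the -x end, the last 16 mm. Wipe from about 35 to 40 mm on the -x side of the middle to as far on the +x side. Origin: centre of its underside, x along the pad, z up
- pad (a joint): how far the sprung pad is pressed down, m: 0 at rest, 0.010 at its stop. Spring: 1.6 N at first, 5.6 N at the stop. Wiping well is about 2 to 8 mm pressed; more than 25 N on the pad is too hard
- drive: white drive unit, 130 x 130 x 55 mm, fixed, on the side where the stand is not. Origin: centre of its underside, z up. On its middle stands a steel hub 58 mm across, 46 mm high, with a 22 mm bore and one keyway 9 mm wide that reaches 17.5 mm from the axis, over the hub's whole height
- hub_mouth (a point): centre of the hub's flat top, 101 mm above the bench; axes of the drive unit. The keyway points along +x, give or take up to 0.35 rad about z; the angle is not reported: red paint on the hub's rim marks it, or turn the spindle under a light push. The key meets the rim with the foot 12 mm in the bore, and drops in within about 0.1 rad of the keyway
- ejector (a joint): how far the brass spring ejector at the bottom of the bore is pushed down, m: 0 at rest, 0.010 when the spindle's collar sits on the hub. The foot meets it 30 mm inside the bore; it pushes back with 3 N at first and 8 N when home, and lifts the spindle again if it is let go
- penguin_a: faceted milk-brown chocolate penguin, 176 mm tall, about 90 mm wide, left of the back edge area; fragile, leave it standing. Origin: centre of its underside
- penguin_b: faceted dark chocolate penguin, same size, right of the back edge area; fragile, leave it standing. Origin: centre of its underside
- spatula: hand spatula lying flat beyond the wiping block; leave alone
- cutter: thin steel ring cutter, 52 mm across, 30 mm high, between the robot and the wiping block; leave alone. Origin: centre of its underside
- bowl: steel bowl, 140 mm across, 65 mm high, far left; leave alone. Origin: centre of its underside
- mould: pale praline mould tray, 180 x 100 x 24 mm, far right; leave alone. Origin: centre of its underside
- jar: brown jar with white cap, 64 mm across, 100 mm high, far left; leave alone. Origin: centre of its underside
There are look-alikes about, which are no part of the job. What is shaped like the spindle but orange, purple or turquoise is not meant.

How it is judged:
By the outcome, as a careful person would: the job done as asked, in the order asked, and still so for the second after the job is handed in, while the arm keeps its last pose, push and grip.
It also fails if it takes over 54 s, if anything falls off the work surface, if the arm or the gripper's body presses on something with over 40 N, if the wrist force passes 120 N, or if a joint passes its speed limit or range.

ROBOT

A 6-joint arm with a two-finger parallel gripper is mounted at the origin on the work surface. World frame = base frame: x ahead of the robot, y to its left, z up, the work surface at z = 0. Lengths are in mm, angles in rad, forces in N, time in s.
With the tool pointing down it reaches from about 325 to 775 mm from the base axis. Payload 5.5 kg.
Tool frame: the origin (TCP) lies at the very end of the fingers, on their centre line; the grasp point (between the pads) lies 19 mm behind it; z points along the fingers, y is the line along which they close (so a half turn about z gives the same grasp; the last joint's range is limited). The gripper opens to 88 mm and grips with 3 to 60 N. Pads are 20 mm wide; open, the fingers measure 115 mm over their backs; the gripper's body (75 mm by 178 mm) begins 61 mm behind the grasp point.
Start: joints at [-1.299, 0.091, 1.231, -0, 1.82, -0.057], TCP at [193.744, -567.873, 222.631] pointing down, gripper open.
Joint ranges: [-2.87, 2.87], [-0.86, 2.18], [0.17, 2.46], [-1.51, 4.65], [0.06, 2.69], [-2.65, 2.65]. Speed limits (rad/s): [2.57, 2.57, 3.01, 3.14, 3.14, 3.14].

INTERFACE

Orientations are given as a unit quaternion [w, x, y, z].
In Python, from cell import sensors, grab_frame, sign_off, finder gives the robot as it stands.
- The arm moves only by the tool servo_tool, never from a script. Its argument "targets" is a list of rows, each a list of 4 numbers: the shift along the world's x, y, z scaled (see below), then the turn about the world's z scaled (see below). A call has 1 to 5 rows; each row is the pose to reach, as a shift and turn from the pose commanded when the call began; what a row does not reach only later rows make up. The controller multiplies each number of a shift by 750 mm and each number of a turn by 60 degrees. A row lasts 1/12 s, in which the tool goes at most 41.7 mm and 7.16 degrees, less where a joint would pass 70% of its speed; a pose out of reach is approached as far as the arm can. A call with a number of a shift or a turn outside -1 to 1 is refused whole. A call with a gripper value outside its range is refused whole. "jaw" is the opening, from 0 (shut) to 1 (fully open), set as the call begins (left out, the last holds). The fingers move at their own pace and stop on an object; "force" is the grip in N (left out, the last holds). Time passes only in rows, so rows that repeat a pose let the fingers close. It gives the time, the measured TCP pose, the force, the opening and the grip force at its end, in the units of the state.
- sensors.get_state(): the state, without advancing time (a new reading comes with each control period).
- grab_frame(name): name is "scene" or "side" or "wrist"; returns a dict with "image" (384x512x3 uint8, red, green, blue), "intrinsics" (3x3 intrinsics, pixels), "pose" (4x4, takes a point from camera to world coordinates). Camera axes: x right, y up, looking along -z (the intrinsics and any distortion apply to the point x, -y, -z); pixel columns grow to the right and rows downward; lengths in mm; the calibration is good to about 2 mm. A picture is of the moment at which its call begins. There is no depth.
- sign_off(): hands the job in; it is judged then, once.
Trained networks look in the newest picture that a camera, given by its name, has taken for a name from the list of things; names that differ only in an ending like _2 or _b are one class to them, and where a whole thing is asked for, a point or a joint stands for the part that bears it (a point fixed in the world has none). Each returns a list of dicts, best first, with "score" (0 to 1); they miss things now and then, are a little off and sometimes report something else, mostly with a low value. They report only what shows in the picture. A call takes as long as a camera call. They do not tell look-alikes from the thing itself.
- finder.cut_out(label, camera): "region" (384x512 bool, what is visible of it) and "box" ([left, top, width, height] in pixels, round what is visible of it).
The state is a dict: "time": time; "qpos": joint angles; "joint_velocities": joint speeds; "joint_efforts": joint torques, N m; "position": TCP position; "ee_rot": TCP orientation; "contact_force": force on the tool from outside, world axes, zero at the start; "ft_torque": the same for the moment, N m; "finger_gap": finger opening in mm; "grasp_force": force on a finger pad.
Only numpy, scipy, OpenCV 4.12 (cv2) and the standard library are available. Lean on these libraries where they do the work, as an engineer would, in place of code of your own. Each camera call takes 0.05 s, during which the arm holds its last target. There are 200 camera calls.

## Working session

There is one attempt and no reset: what is moved stays moved. The work goes in short steps, Python scripts to look and compute and a tool call to move; the robot and the scene stay as the last step left them, time stands still between calls to the robot, and variables do not carry over. Pictures are saved under pics/ and viewed, at most 10 in all, crops included, and the job is handed in when it is done.

Besides the shell and the picture viewer there is one more tool, called after "Call:" as a command line: name --pt "numbers of a row" for each row, then --argument value for the rest. servo_tool: Moves the arm, as the interface text tells. Shifts and turns lie within -1 to 1; 1 stands for 750 mm of shift or 60 degrees of turn. Its arguments: {"type":"object","properties":{"targets":{"type":"array"},"jaw":{"type":"number"},"force":{"type":"number"}},"required":["targets"]}

```bash
mkdir -p pics; ls; cat > h.py <<'E'
import numpy as np, cv2
from cell import sensors, grab_frame, sign_off, finder
def save(f,name): cv2.imwrite('pics/'+name, cv2.cvtColor(f['image'],cv2.COLOR_RGB2BGR))
def ray(f,uv):
    K=np.array(f['intrinsics']);T=np.array(f['pose'])
    p=np.linalg.solve(K,np.array([uv[0],uv[1],1.]))
    d=T[:3,:3]@np.array([p[0],-p[1],-p[2]]); return T[:3,3],d/np.linalg.norm(d)
def atz(f,uv,z):
    o,d=ray(f,uv); return o+d*(z-o[2])/d[2]
def proj(f,P):
    K=np.array(f['intrinsics']);T=np.array(f['pose'])
    c=T[:3,:3].T@(np.array(P,float)-T[:3,3]); q=K@np.array([c[0],-c[1],-c[2]]); return q[:2]/q[2]
E
python3 - <<'E'
from h import *
fs={}
ims=[]
for n in ('scene','side'):
    f=grab_frame(n); fs[n]=f; ims.append(f['image']); print(n,f.keys(),np.round(f['pose'],2).tolist(),np.round(f['intrinsics'],1).tolist())
    for l in ('spindle','stand','wiper','drive','cutter'):
        for r in finder.cut_out(l,n)[:4]:
            ys,xs=np.nonzero(r['region']); print(n,l,round(r['score'],2),np.round(r['box']),round(xs.mean()),round(ys.mean()))
a=np.vstack(ims) 
for n in fs: save(fs[n],n+'0.png')
import pickle; pickle.dump(fs,open('fs.pkl','wb'))
E
```

```text
pics
scene dict_keys(['image', 'intrinsics', 'pose']) [[0.49, -0.5, 0.71, 1675.66], [0.87, 0.27, -0.41, -669.63], [0.01, 0.82, 0.57, 998.98], [0.0, 0.0, 0.0, 1.0]] [[471.9, 0.0, 252.5], [0.0, 471.9, 195.9], [0.0, 0.0, 1.0]]
scene spindle 0.84 [152. 224.  18.  28.] 162 236
scene spindle 0.71 [180. 188.  10.  22.] 187 200
scene spindle 0.69 [152. 202.  12.  24.] 159 212
scene spindle 0.54 [178. 211.  17.  19.] 188 220
scene stand 0.96 [175. 218.  30.  29.] 190 233
scene drive 0.63 [182. 208.  16.  23.] 188 220
scene drive 0.56 [286. 174.  47.  32.] 308 190
scene cutter 0.57 [222. 184.  15.  14.] 230 191
side dict_keys(['image', 'intrinsics', 'pose']) [[-0.94, 0.24, -0.25, 301.97], [-0.35, -0.63, 0.69, 725.79], [0.0, 0.74, 0.67, 790.55], [0.0, 0.0, 0.0, 1.0]] [[356.2, 0.0, 259.9], [0.0, 356.2, 191.6], [0.0, 0.0, 1.0]]
side spindle 0.73 [312. 154.  11.  24.] 316 166
side spindle 0.68 [288. 140.   6.  18.] 290 148
side spindle 0.66 [290. 128.   8.  12.] 293 132
side spindle 0.59 [318. 136.   7.  23.] 322 147
side stand 0.87 [279. 149.  24.  25.] 290 162
side wiper 0.97 [249. 206.  44.  25.] 273 217
side wiper 0.44 [219. 335.  70.  48.] 255 362
side wiper 0.22 [254. 205.  38.  12.] 273 210
side drive 0.77 [214. 245.  59.  50.] 240 273
side cutter 0.51 [307. 210.  17.  17.] 317 218
```

```bash
python3 - <<'E'
import pickle,cv2,numpy as np
fs=pickle.load(open('fs.pkl','rb'))
s=cv2.resize(fs['scene']['image'][140:290,120:370],None,fx=3.2,fy=3.2,interpolation=cv2.INTER_CUBIC)
cv2.imwrite('pics/a.png',s[...,::-1])
s=cv2.resize(fs['side']['image'][110:310,190:400],None,fx=3,fy=3,interpolation=cv2.INTER_CUBIC)
cv2.imwrite('pics/b.png',s[...,::-1])
E
```

```text
(no output)
```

View pics/a.png

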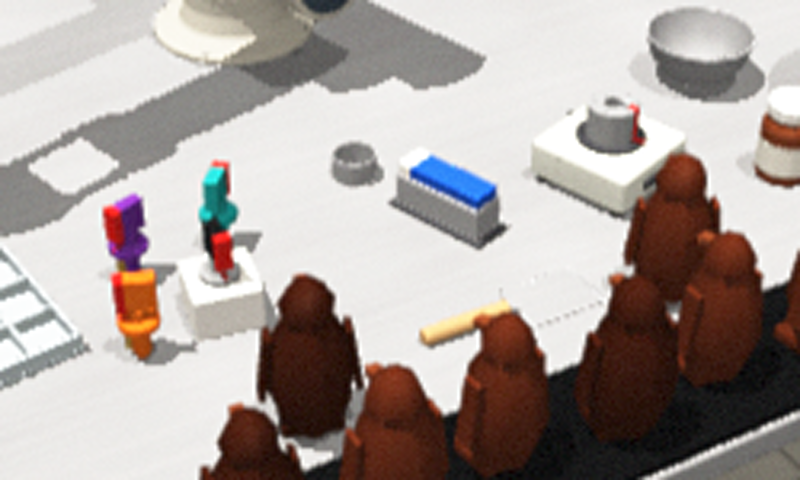

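View pics/b.png

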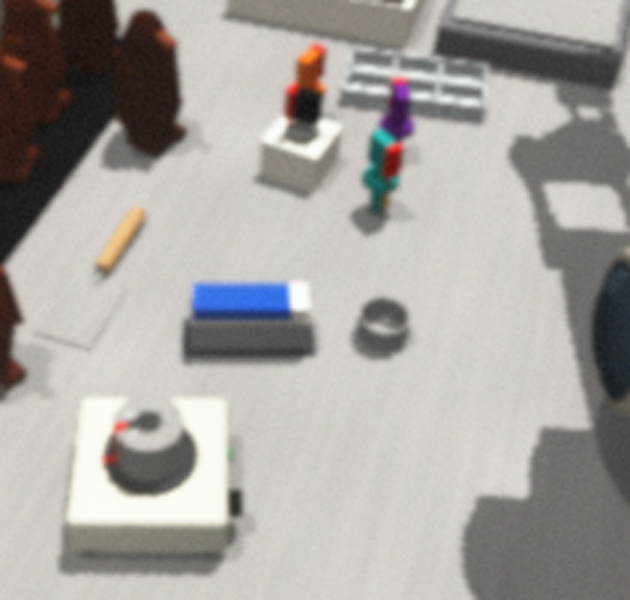

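The spindle meant is at scene (188,220) / side (292,141): black bar with a red end, standing in the white stand. The orange (162,236), purple (159,212) and turquoise (187,200) ones in the scene image are look-alikes. The wiper's white end faces the robot, and the red hub mark is on the far (+x) side.

```bash
python3 - <<'E'
from h import *
import pickle
fs=pickle.load(open('fs.pkl','rb'));A,B=fs['scene'],fs['side']
a=lambda x,y:(120+x/3.2-.5,140+y/3.2-.5)
b=lambda x,y:(190+x/3-.5,110+y/3-.5)
for n,f,uv,z in [('stand',B,b(300,137),50),('stand',A,a(220,273),50),('hub',B,b(150,422),101),('hub',A,a(612,105),101),('padW',B,b(310,300),60),('padE',B,b(195,302),60),('padW',A,a(412,165),60),('padE',A,a(485,195),60),
 ('purple',B,b(400,85),98),('turq',B,b(380,135),98),('turq',A,a(215,170),98),('orange',A,a(135,275),98),('purple',A,a(125,205),98),('cutter',B,b(383,310),30),('penguinb',B,b(150,150),0),
 ('drvTL',B,b(83,398),55),('drvTR',B,b(229,399),55),('drvBR',B,b(228,523),55),('drvBL',B,b(70,523),55),('grip red',A,a(222,240),98),('grip',A,a(212,215),98),('gripB',B,b(305,90),98)]:
    print(n,np.round(atz(f,uv,z)))
s=sensors.get_state();print(s)
f=grab_frame('wrist');print(np.round(f['pose'],3).tolist(),np.round(f['intrinsics'],1).tolist());save(f,'w0.png')
E
```

```text
stand [ 550. -247.   50.]
stand [ 543. -251.   50.]
hub [535. 233. 101.]
hub [534. 231. 101.]
padW [462.  14.  60.]
padE [564.  55.  60.]
padW [479.   5.  60.]
padE [566.  46.  60.]
purple [ 455. -321.   98.]
turq [ 454. -218.   98.]
turq [ 437. -208.   98.]
orange [ 564. -344.   98.]
purple [ 452. -313.   98.]
cutter [396. -28.  30.]
penguinb [ 730. -223.    0.]
drvTL [616. 196.  55.]
drvTR [495. 152.  55.]
drvBR [453. 271.  55.]
drvBL [571. 315.  55.]
grip red [ 553. -250.   98.]
grip [ 510. -242.   98.]
gripB [ 555. -272.   98.]
{'time': 0.6, 'qpos': array([-1.29868279e+00,  9.11153820e-02,  1.23069122e+00,  1.23023769e-05,
        1.81980601e+00, -5.66907037e-02]), 'joint_velocities': array([-0.0033299 , -0.00065612, -0.00028719,  0.00089135,  0.00148586,
       -0.00102017]), 'joint_efforts': array([-1.25026989e-03, -4.45876586e+01, -4.06279349e+01,  6.97429315e-02,
        1.93095615e-02, -1.84673712e-05]), 'position': array([ 193.75864229, -567.86983812,  222.62696414]), 'ee_rot': array([-1.05592342e-05,  9.86516134e-01,  1.63664036e-01,  4.85446297e-06]), 'contact_force': array([ 0.04935724,  0.91503597, -0.08069508]), 'ft_torque': array([ 0.00069587, -0.0131637 ,  0.02619275]), 'grasp_force': 0.0, 'finger_gap': 87.7311058616973}
[[0.323, 0.909, 0.264, 266.924], [-0.947, 0.31, 0.089, -543.132], [-0.001, -0.279, 0.96, 386.063], [0.0, 0.0, 0.0, 1.0]] [[333.3, 0.0, 252.5], [0.0, 333.3, 192.5], [0.0, 0.0, 1.0]]
```

Call:
servo_tool --pt "0.03 0.03 0.01 0" --pt "0.07 0.065 0.02 0" --pt "0.11 0.1 0.03 0" --pt "0.15 0.135 0.04 0" --pt "0.19 0.17 0.05 0" --jaw 1

```text
time: 1.07
position: [337.2, -439.0, 260.6]
ee_rot: [0.0, 0.987, 0.163, 0.0]
contact_force: [0.3, -0.1, 0.4]
finger_gap: 87.5
grasp_force: 0.0
```

Call:
servo_tool --pt "0.04 0.035 0 0" --pt "0.08 0.07 0 0" --pt "0.12 0.105 0 0" --pt "0.16 0.14 0 0" --pt "0.2 0.175 0 0"

```text
time: 1.48
position: [487.5, -307.5, 260.4]
ee_rot: [0.0, 0.987, 0.164, 0.0]
contact_force: [0.4, -0.7, 1.3]
finger_gap: 87.9
grasp_force: 0.0
```

Call:
servo_tool --pt "0.03 0.03 0 0" --pt "0.045 0.055 0 0" --pt "0.05 0.07 0 0" --pt "0.05 0.07 0 0" --pt "0.05 0.07 0 0"

```text
time: 1.9
position: [523.4, -256.8, 260.3]
ee_rot: [0.0, 0.986, 0.164, -0.0]
contact_force: [-0.3, 0.1, 1.0]
finger_gap: 88.1
grasp_force: 0.0
```

```bash
python3 - <<'E'
from h import *
f=grab_frame('wrist');
import pickle; pickle.dump(f,open('w1.pkl','wb')); save(f,'w1.png')
print(np.round(f['pose'],3).tolist())
for r in finder.cut_out('spindle','wrist')[:4]: print(r['score'],r['box'])
for r in finder.cut_out('stand','wrist')[:2]: print(r['score'],r['box'])
print(sensors.get_state()['position'])
E
```

```text
[[0.323, 0.909, 0.264, 596.581], [-0.946, 0.31, 0.09, -231.945], [0.0, -0.279, 0.96, 423.752], [0.0, 0.0, 0.0, 1.0]]
0.92 [264.1, 218.8, 38.6, 44.3]
0.87 [235.3, 122.6, 42.7, 46.9]
0.77 [169.9, 197.5, 41.7, 50.4]
0.56 [322.8, 137.0, 54.6, 45.4]
0.61 [217.8, 101.6, 80.8, 82.7]
0.37 [236.6, 123.8, 42.0, 48.6]
[ 522.907547   -257.96839849  260.3123148 ]
```

View pics/w1.png

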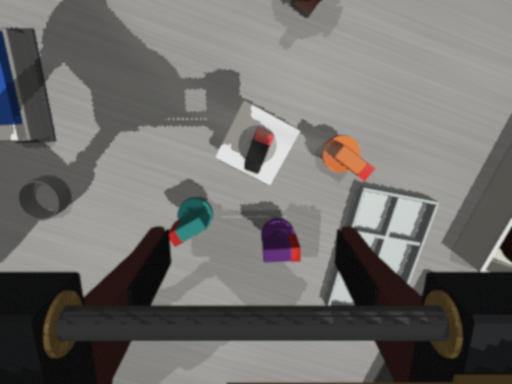

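Wrist view: the black bar with a red end runs from about (264,130) to (253,170), in the stand's hole (stand centre about (258,142)). This is the spindle meant; turquoise (193,220), purple (280,242) and orange (345,157) are not.

```bash
python3 - <<'E'
from h import *
import pickle
f=pickle.load(open('w1.pkl','rb')); im=f['image'].astype(int)
sub=np.zeros(im.shape[:2],bool); sub[118:178,238:282]=1
R,G,B=im[...,0],im[...,1],im[...,2]
red=sub&(R>G+60); blk=sub&(im.max(2)<45)
m=(red|blk)
_,lab,st,_=cv2.connectedComponentsWithStats(m.astype(np.uint8)); k=1+st[1:,4].argmax(); m=lab==k
for n,q in(('red',red),('all',m)):
    ys,xs=np.nonzero(q); print(n,len(xs),xs.mean(),ys.mean())
c=cv2.resize(im[95:190,210:306].astype(np.uint8),None,fx=6,fy=6,interpolation=cv2.INTER_CUBIC)
cv2.imwrite('pics/w1c.png',c[...,::-1])
E
```

```text
red 143 264.6643356643357 138.30769230769232
all 548 257.8941605839416 150.77189781021897
```

View pics/w1c.png

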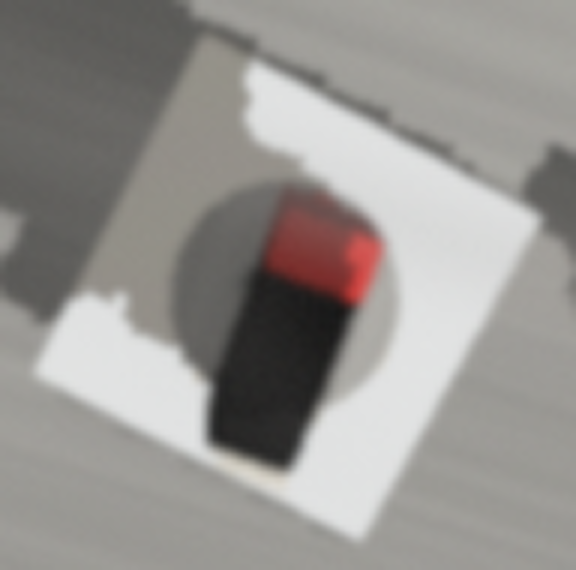

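```bash
python3 - <<'E'
from h import *
import pickle
f=pickle.load(open('w1.pkl','rb'))
c=lambda x,y:(210+x/6-.5,95+y/6-.5)
print('collar',atz(f,c(286,295),58))
print('stand',np.mean([atz(f,c(*p),50) for p in((205,30),(540,217),(362,540),(38,373))],0))
L=[atz(f,c(*p),108) for p in((265,268),(210,440),(352,305),(290,470),(383,243))]
print(np.round(L,1)); 
for a,b in((1,0),(3,2)): 
    d=L[a*1][:2]; d=L[b]-L[a]; print(np.degrees(np.arctan2(d[1],d[0])))
d=L[3]-L[1]; print('width',np.linalg.norm(d),np.degrees(np.arctan2(d[1],d[0]))+90)
mid=(L[1]+L[3])/2; print(mid)
for y in (-10,-5,0,5): print(y, mid[:2]+20*np.array([np.cos(np.radians(y)),np.sin(np.radians(y))]))
E
```

```text
collar [ 550.31906965 -253.20855827   58.        ]
stand [ 549.33241821 -253.72027468   50.        ]
[[ 559.6 -245.8  108. ]
 [ 530.7 -246.3  108. ]
 [ 558.5 -260.7  108. ]
 [ 530.1 -260.1  108. ]
 [ 569.2 -262.   108. ]]
1.0867735554809619
-1.077305420356891
width 13.814379568721321 -2.1240248133585453
[ 530.40146326 -253.24555509  108.        ]
-10 [ 550.09761832 -256.71851864]
-5 [ 550.32535722 -254.98866994]
0 [ 550.40146326 -253.24555509]
5 [ 550.32535722 -251.50244023]
```

Call:
servo_tool --pt "0.012 0.0015 -0.02 -0.08" --pt "0.024 0.003 -0.06 -0.18" --pt "0.0355 0.0045 -0.1 -0.28" --pt "0.0355 0.0045 -0.14 -0.313" --pt "0.0355 0.0045 -0.165 -0.313" --jaw 0.6

```text
time: 2.47
position: [548.8, -254.0, 132.5]
ee_rot: [-0.001, 1.0, -0.001, -0.002]
contact_force: [-0.3, -0.2, -1.4]
finger_gap: 57.9
grasp_force: 0.0
```

Call:
servo_tool --pt "0 0 -0.02 0" --pt "0 0 -0.045 0" --pt "0 0 -0.07 0" --pt "0 0 -0.0885 0" --pt "0 0 -0.0885 0"

```text
time: 2.88
position: [548.1, -253.4, 66.1]
ee_rot: [-0.001, 1.0, -0.0, -0.003]
contact_force: [-1.0, 0.4, -0.6]
finger_gap: 52.4
grasp_force: 0.0
```

Call:
servo_tool --pt "0 0 0 0" --pt "0 0 0 0" --pt "0 0 0 0" --pt "0 0 0 0" --pt "0 0 0 0" --jaw 0 --force 40

```text
time: 3.3
position: [550.9, -253.5, 71.2]
ee_rot: [0.0, 1.0, 0.001, 0.001]
contact_force: [-0.1, -0.4, -0.6]
finger_gap: 23.0
grasp_force: 0.0
```

Call:
servo_tool --pt "0 0 0 0" --pt "0 0 0 0" --pt "0 0 0.005 0" --pt "0 0 0.02 0" --pt "0 0 0.05 0"

```text
time: 3.72
position: [548.6, -252.2, 104.6]
ee_rot: [-0.002, 1.0, 0.001, -0.003]
contact_force: [0.2, 0.5, -1.3]
finger_gap: 15.7
grasp_force: 47.1
```

Call:
servo_tool --pt "-0.005 0.0 0.05 0" --pt "-0.01 0.01 0.1 0" --pt "-0.03 0.04 0.14 0" --pt "-0.05 0.08 0.16 0" --pt "-0.07 0.12 0.17 0"

```text
time: 4.13
position: [497.9, -162.9, 239.4]
ee_rot: [0.001, 1.0, -0.0, 0.003]
contact_force: [0.6, 1.1, -2.2]
finger_gap: 15.6
grasp_force: 47.1
```

Call:
servo_tool --pt "-0.01 0.05 0 0" --pt "-0.02 0.1 0 0" --pt "-0.03 0.15 0 0" --pt "-0.04 0.2 0 0" --pt "-0.05 0.25 0 0"

```text
time: 4.55
position: [459.4, 25.9, 235.8]
ee_rot: [-0.0, 1.0, 0.0, 0.0]
contact_force: [0.6, 0.4, -1.7]
finger_gap: 15.9
grasp_force: 47.1
```

Call:
servo_tool --pt "-0.014 0.05 0 0" --pt "-0.014 0.085 0 0" --pt "-0.014 0.1 0 0" --pt "-0.014 0.1 0 0" --pt "-0.014 0.1 0 0"

```text
time: 4.97
position: [449.9, 99.0, 235.2]
ee_rot: [0.0, 1.0, 0.001, -0.0]
contact_force: [-0.2, -0.6, -2.6]
finger_gap: 15.9
grasp_force: 47.1
```

```bash
python3 - <<'E'
from h import *
import pickle
fs={n:grab_frame(n) for n in('wrist','side')}; f=fs['wrist']
pickle.dump(fs,open('w2.pkl','wb')); save(f,'w2.png')
print(np.round(f['pose'],3).tolist())
print(sensors.get_state()['position'],[np.round(proj(f,p)) for p in((515,30,60),(535,232,101))])
c=cv2.resize(f['image'][0:250],None,fx=1.5,fy=1.5,interpolation=cv2.INTER_CUBIC); cv2.imwrite('pics/w2c.png',c[...,::-1])
E
```

```text
[[0.002, 0.96, 0.279, 527.183], [-1.0, 0.002, 0.0, 99.247], [-0.0, -0.279, 0.96, 398.67], [0.0, 0.0, 0.0, 1.0]]
[450.0941911   98.07211799 235.10630111] [array([323., 109.]), array([97., 86.])]
```

View pics/w2c.png

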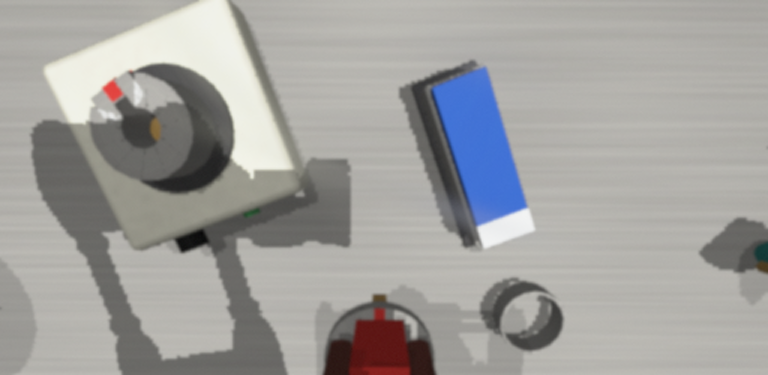

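```bash
python3 - <<'E'
from h import *
import pickle
fs=pickle.load(open('w2.pkl','rb'));f=fs['wrist']
c=lambda p:(p[0]/1.5-.17,p[1]/1.5-.17)
P=[atz(f,c(p),60) for p in((432,84),(487,67),(535,231),(481,249))]
print(np.round(P,1)); print('pad',np.mean(P,0))
for a,b in((3,0),(2,1)):
    d=P[b]-P[a]; print(np.linalg.norm(d),np.degrees(np.arctan2(d[1],d[0])))
h=atz(f,c((141,127)),101); print('hub',h,[atz(f,c(p),101) for p in((88,127),(194,127),(141,182))])
im=f['image']; k=im[:150,30:200].astype(int)
red=(k[...,0]>k[...,1]+80); ys,xs=np.nonzero(red); print(len(xs)); 
ok=(ys<75)&(xs<80); r=atz(f,(xs[ok].mean()+30,ys[ok].mean()),101); print('red',r, np.linalg.norm(r-h),np.degrees(np.arctan2(*(r-h)[1::-1])))
D=[atz(f,c(p),55) for p in((45,70),(225,-2),(300,185),(137,247))]; print('drive',np.round(D,1),np.mean(D,0))
z=cv2.resize(im[35:135,40:150],None,fx=6,fy=6,interpolation=cv2.INTER_CUBIC); cv2.imwrite('pics/hub.png',z[...,::-1])
E
```

```text
[[563.3  65.9  60. ]
 [573.3  31.9  60. ]
 [470.1  -7.3  60. ]
 [457.5  28.8  60. ]]
pad [516.05242239  29.84790185  60.        ]
112.09333712653205 19.327650438533002
110.33588306299039 20.789227599541586
hub [535.97901727 234.16285478 101.        ] [array([535.92625392, 264.20011324, 101.        ]), array([536.03177883, 204.12661716, 101.        ]), array([505.41416183, 238.16973256, 101.        ])]
104
red [555.28978398 247.5867146  101.        ] 23.518199831252353 34.8050559361784
drive [[571.7 311.5  55. ]
 [612.6 193.7  55. ]
 [500.3 152.6  55. ]
 [457.5 268.3  55. ]] [535.51589362 231.50401483  55.        ]
```

View pics/hub.png

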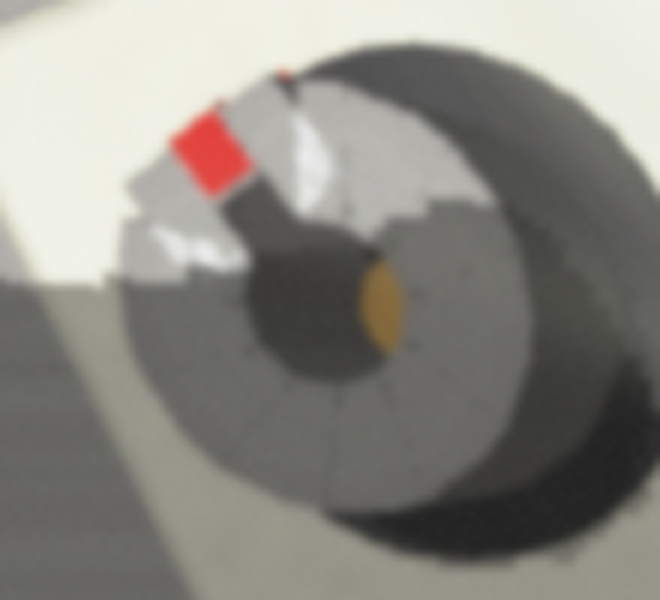

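```bash
python3 - <<'E'
from h import *
import pickle
f=pickle.load(open('w2.pkl','rb'))['wrist']
c=lambda x,y:(40+x/6-.42,35+y/6-.42)
h=atz(f,c(326,304),101); print(h)
for p in((211,152),(240,208),(270,220)): r=atz(f,c(*p),101)-h; print(np.linalg.norm(r),np.degrees(np.arctan2(r[1],r[0])))
for p in((326,382),(248,304),(403,304),(325,512),(120,305),(530,305)): print(np.linalg.norm(atz(f,c(*p),101)-h))
a=np.radians(20); u=np.array([np.cos(a),np.sin(a)])
print(516+u*-38*1, ) 
print('start',np.array([516,29.8])-38*u,'end',np.array([516,29.8])+38*u)
E
```

```text
[535.37186444 234.1715816  101.        ]
24.11833679352594 33.593098703437725
16.45142881136041 39.03648914402012
12.893612365196098 29.66586304230267
10.733774502106314
11.0579541552848
10.916049808312554
29.151757357605703
29.226767945322578
28.906378216339778
[480.29168041 503.00323455]
start [480.29168041  16.80323455] end [551.70831959  42.79676545]
```

Hub is at about (535.5, 233.5), with the keyway near 34°. Pad centre is (516, 30), at about 20°. Both sizes agree with those given (pad 111 × 36 mm, bore radius 11, hub radius 29). Next I'll go over the pad's white end.

Call:
servo_tool --pt "0.01 -0.03 -0.02 0" --pt "0.02 -0.065 -0.05 0" --pt "0.03 -0.095 -0.085 0" --pt "0.0395 -0.1105 -0.12 0" --pt "0.0395 -0.1105 -0.14 0"

```text
time: 5.48
position: [479.1, 12.3, 126.5]
ee_rot: [0.001, 1.0, -0.002, -0.002]
contact_force: [-0.7, -0.5, -2.6]
finger_gap: 15.7
grasp_force: 47.1
```

Call:
servo_tool --pt "0 0 -0.003 0" --pt "0 0 -0.005 0" --pt "0 0 -0.0067 0" --pt "0 0 -0.0067 0" --pt "0 0 -0.0067 0"

```text
time: 5.9
position: [480.1, 16.5, 126.6]
ee_rot: [0.0, 1.0, 0.001, 0.001]
contact_force: [-0.3, -0.0, -1.5]
finger_gap: 15.5
grasp_force: 47.1
```

```bash
python3 - <<'E'
from h import *
import pickle
s=sensors.get_state(); print(s['position'],s['contact_force'])
fs={n:grab_frame(n) for n in('side','scene')}
s=sensors.get_state(); print(s['position'],s['contact_force'])
a=cv2.resize(fs['side']['image'][130:250,220:350],None,fx=5,fy=5,interpolation=cv2.INTER_CUBIC); cv2.imwrite('pics/p.png',a[...,::-1])
E
```

```text
[480.13568132  16.50332126 126.62855791] [-0.33419106 -0.03215926 -1.52291263]
[479.97551979  16.61802997 126.24295305] [ 0.08608435 -0.91762544 -1.96422856]
```

View pics/p.png

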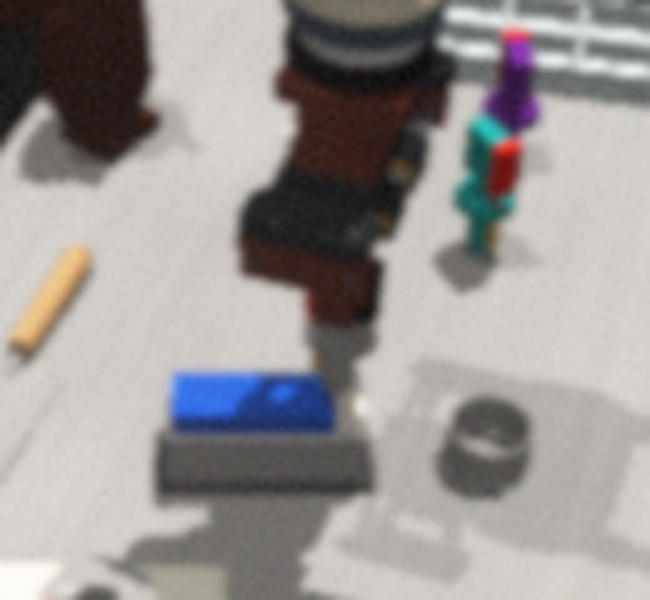

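Call:
servo_tool --pt "0 0 -0.004 0" --pt "0 0 -0.008 0" --pt "0 0 -0.01 0" --pt "0 0 -0.01 0" --pt "0 0 -0.01 0"

```text
time: 6.42
position: [479.7, 16.5, 117.7]
ee_rot: [-0.0, 1.0, 0.001, 0.0]
contact_force: [1.5, -0.0, -0.6]
finger_gap: 15.9
grasp_force: 47.1
```

Call:
servo_tool --pt "0 0 -0.002 0" --pt "0 0 -0.004 0" --pt "0 0 -0.004 0" --pt "0 0 -0.004 0" --pt "0 0 -0.004 0"

```text
time: 6.83
position: [479.7, 16.5, 114.7]
ee_rot: [-0.0, 1.0, 0.001, 0.0]
contact_force: [0.5, 1.4, 0.4]
finger_gap: 15.8
grasp_force: 47.1
```

```bash
python3 - <<'E'
from h import *
F=[]
for i in range(6):
    s=sensors.get_state(); F.append(np.r_[s['position'],s['contact_force']]); grab_frame('side')
print(np.round(F,1)); print(np.mean(F,0).round(2))
E
```

```text
[[4.797e+02 1.650e+01 1.147e+02 5.000e-01 1.400e+00 4.000e-01]
 [4.797e+02 1.650e+01 1.147e+02 0.000e+00 1.400e+00 2.000e+00]
 [4.797e+02 1.650e+01 1.147e+02 1.000e+00 1.100e+00 1.300e+00]
 [4.797e+02 1.650e+01 1.147e+02 1.800e+00 1.900e+00 1.100e+00]
 [4.797e+02 1.640e+01 1.147e+02 2.300e+00 6.000e-01 2.600e+00]
 [4.796e+02 1.640e+01 1.146e+02 1.100e+00 1.800e+00 9.000e-01]]
[479.69  16.46 114.7    1.12   1.36   1.41]
```

Call:
servo_tool --pt "0.003 0.001 0 0" --pt "0.008 0.003 0 0" --pt "0.013 0.0047 0 0" --pt "0.018 0.0066 0 0" --pt "0.023 0.0084 0 0"

```text
time: 7.55
position: [496.9, 22.7, 114.2]
ee_rot: [0.0, 1.0, 0.0, -0.0]
contact_force: [-1.7, 0.2, 2.3]
finger_gap: 16.1
grasp_force: 47.1
```

Call:
servo_tool --pt "0.005 0.0018 0 0" --pt "0.01 0.0036 0 0" --pt "0.015 0.0055 0 0" --pt "0.02 0.0073 0 0" --pt "0.025 0.0091 0 0"

```text
time: 7.97
position: [515.9, 29.6, 114.4]
ee_rot: [0.0, 1.0, 0.001, -0.0]
contact_force: [-2.1, -1.3, 1.7]
finger_gap: 16.1
grasp_force: 47.1
```

Call:
servo_tool --pt "0.005 0.0018 0 0" --pt "0.01 0.0036 0 0" --pt "0.015 0.0055 0 0" --pt "0.02 0.0073 0 0" --pt "0.025 0.0091 0 0"

```text
time: 8.38
position: [534.6, 36.5, 114.5]
ee_rot: [-0.0, 1.0, 0.001, -0.0]
contact_force: [-1.8, -1.2, 2.1]
finger_gap: 15.8
grasp_force: 47.1
```

Call:
servo_tool --pt "0.005 0.0018 0 0" --pt "0.01 0.0036 0 0" --pt "0.015 0.0055 0 0" --pt "0.02 0.0073 0 0" --pt "0.025 0.0091 0 0"

```text
time: 8.8
position: [553.4, 43.3, 114.5]
ee_rot: [0.0, 1.0, 0.001, -0.0]
contact_force: [-2.0, -0.7, 0.6]
finger_gap: 16.0
grasp_force: 47.1
```

Call:
servo_tool --pt "0 0 0 0" --pt "0 0 0 0" --pt "0 0 0 0"

```text
time: 9.05
position: [553.7, 43.4, 114.8]
ee_rot: [-0.0, 1.0, 0.001, 0.001]
contact_force: [1.9, 0.2, 1.5]
finger_gap: 15.9
grasp_force: 47.1
```

Call:
servo_tool --pt "0 0 0.015 0" --pt "0 0 0.05 0" --pt "-0.002 0.02 0.09 0.08" --pt "-0.006 0.06 0.105 0.18" --pt "-0.01 0.105 0.105 0.28"

```text
time: 9.47
position: [546.7, 121.7, 198.3]
ee_rot: [0.0, 0.989, 0.148, 0.003]
contact_force: [-0.1, 0.9, -2.5]
finger_gap: 15.4
grasp_force: 47.1
```

Call:
servo_tool --pt "-0.005 0.05 0 0.1" --pt "-0.009 0.095 0 0.2" --pt "-0.013 0.13 0 0.287" --pt "-0.0143 0.1485 0 0.287" --pt "-0.0143 0.1485 0 0.287"

```text
time: 9.88
position: [533.9, 235.7, 193.0]
ee_rot: [-0.0, 0.956, 0.294, -0.0]
contact_force: [0.2, -0.4, -2.5]
finger_gap: 15.8
grasp_force: 47.1
```

```bash
python3 - <<'E'
from h import *
f=grab_frame('wrist'); g=grab_frame('side'); s=sensors.get_state(); print(s['position'],s['ee_rot'],s['contact_force'])
a=np.hstack([cv2.resize(f['image'][160:384,130:380],(400,358)),cv2.resize(g['image'][180:300,190:320],(388,358),interpolation=cv2.INTER_CUBIC)]); cv2.imwrite('pics/q.png',a[...,::-1])
print(proj(g,(535.5,233.5,101)))
E
```

```text
[534.70867425 232.8015667  193.10800987] [ 4.44440315e-04  9.56352668e-01  2.92214370e-01 -3.73136562e-04] [-0.76465    -0.76366605 -1.73925832]
[239.04886488 250.28101705]
```

View pics/q.png

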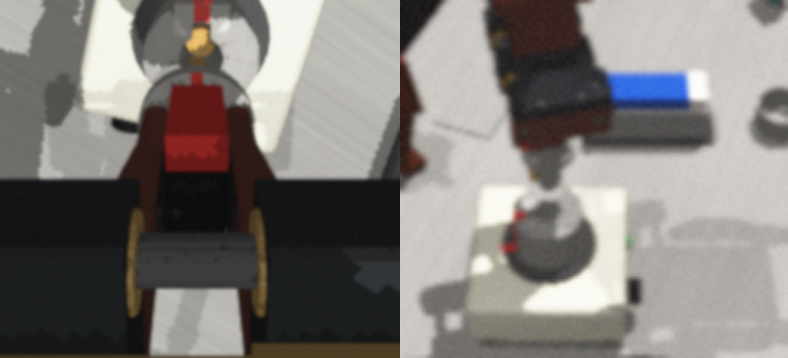

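Call:
servo_tool --pt "0.001 0.001 -0.015 0" --pt "0.001 0.001 -0.03 0" --pt "0.001 0.001 -0.042 0" --pt "0.001 0.001 -0.048 0" --pt "0.001 0.001 -0.054 0"

```text
time: 10.4
position: [535.7, 233.6, 151.8]
ee_rot: [-0.0, 0.956, 0.293, -0.0]
contact_force: [0.4, 0.7, -1.0]
finger_gap: 15.8
grasp_force: 46.3
```

Call:
servo_tool --pt "0 0 -0.001 0" --pt "0 0 -0.002 0" --pt "0 0 -0.002 0" --pt "0 0 -0.002 0" --pt "0 0 -0.002 0"

```text
time: 10.82
position: [535.5, 234.0, 151.4]
ee_rot: [0.0, 0.956, 0.293, -0.0]
contact_force: [1.0, 0.5, -1.7]
finger_gap: 16.2
grasp_force: 46.3
```

Call:
servo_tool --pt "0 0 -0.002 0" --pt "0 0 -0.004 0" --pt "0 0 -0.006 0" --pt "0 0 -0.008 0" --pt "0 0 -0.008 0"

```text
time: 11.23
position: [535.5, 234.1, 144.9]
ee_rot: [-0.0, 0.956, 0.293, -0.0]
contact_force: [0.1, 0.4, -3.4]
finger_gap: 15.6
grasp_force: 46.3
```

```bash
cat > st.py <<'E'
from h import *
F=[]
for i in range(5):
    s=sensors.get_state(); F.append(np.r_[s['position'],s['contact_force'],10*s['ft_torque']]); grab_frame('side')
print(np.mean(F,0).round(2), s['time'])
E
python3 st.py
```

```text
[ 5.3548e+02  2.3405e+02  1.4498e+02  3.9000e-01  9.0000e-01 -2.7700e+00
  1.6200e+00 -2.1100e+00  2.0000e-02] 11.4333
```

The key dropped straight in with no resistance, so I'll push on.

Call:
servo_tool --pt "0 0 -0.003 0" --pt "0 0 -0.006 0" --pt "0 0 -0.009 0" --pt "0 0 -0.012 0" --pt "0 0 -0.015 0"

```text
time: 11.9
position: [535.5, 234.0, 133.8]
ee_rot: [-0.0, 0.956, 0.293, 0.0]
contact_force: [-1.1, 0.1, -1.0]
finger_gap: 15.9
grasp_force: 46.3
```

Call:
servo_tool --pt "0 0 -0.003 0" --pt "0 0 -0.006 0" --pt "0 0 -0.009 0" --pt "0 0 -0.011 0" --pt "0 0 -0.011 0"

```text
time: 12.32
position: [535.6, 234.1, 126.1]
ee_rot: [-0.0, 0.956, 0.293, 0.0]
contact_force: [-0.6, -0.5, 2.8]
finger_gap: 15.8
grasp_force: 46.3
```

```bash
python3 st.py
```

```text
[ 5.3560e+02  2.3407e+02  1.2623e+02 -8.4000e-01 -8.0000e-02  3.5700e+00
  2.9000e-01  2.2000e+00  6.0000e-02] 12.5167
```

Call:
servo_tool --pt "0 0 -0.002 0" --pt "0 0 -0.004 0" --pt "0 0 -0.006 0" --pt "0 0 -0.0065 0" --pt "0 0 -0.0065 0"

```text
time: 12.98
position: [535.7, 234.1, 121.8]
ee_rot: [-0.0, 0.956, 0.293, 0.001]
contact_force: [-2.6, -0.2, 8.8]
finger_gap: 15.7
grasp_force: 46.3
```

```bash
python3 st.py
```

```text
[ 5.3566e+02  2.3410e+02  1.2180e+02 -2.5300e+00 -2.7000e-01  7.8000e+00
 -1.0400e+00  5.1800e+00 -5.0000e-02] 13.1833
```

Call:
servo_tool --pt "0 0 -0.0006 0" --pt "0 0 -0.0012 0" --pt "0 0 -0.0012 0" --pt "0 0 -0.0012 0" --pt "0 0 -0.0012 0"

```text
time: 13.65
position: [535.6, 234.1, 121.8]
ee_rot: [-0.0, 0.956, 0.293, 0.001]
contact_force: [-3.7, -1.4, 10.9]
finger_gap: 16.1
grasp_force: 46.4
```

```bash
python3 st.py
```

```text
[ 5.3566e+02  2.3410e+02  1.2179e+02 -3.6600e+00 -1.0800e+00  1.0980e+01
 -2.2400e+00  8.4200e+00  2.0000e-02] 13.85
```

Call:
servo_tool --pt "0 0 -0.0008 0" --pt "0 0 -0.0016 0" --pt "0 0 -0.0016 0" --pt "0 0 -0.0016 0" --pt "0 0 -0.0016 0"

```text
time: 14.32
position: [535.7, 234.1, 121.8]
ee_rot: [-0.0, 0.956, 0.293, 0.001]
contact_force: [-5.5, -1.9, 15.8]
finger_gap: 15.7
grasp_force: 46.4
```

```bash
python3 st.py; python3 - <<'E'
from h import *
g=grab_frame('side');a=grab_frame('scene')
b=np.hstack([cv2.resize(g['image'][180:300,190:320],(388,358),interpolation=cv2.INTER_CUBIC),cv2.resize(a['image'][130:250,240:370],(388,358),interpolation=cv2.INTER_CUBIC)]); cv2.imwrite('pics/r.png',b[...,::-1])
E
```

```text
[535.69 234.12 121.78  -5.62  -1.93  15.79  -3.76  12.66  -0.  ] 14.5167
```

View pics/r.png

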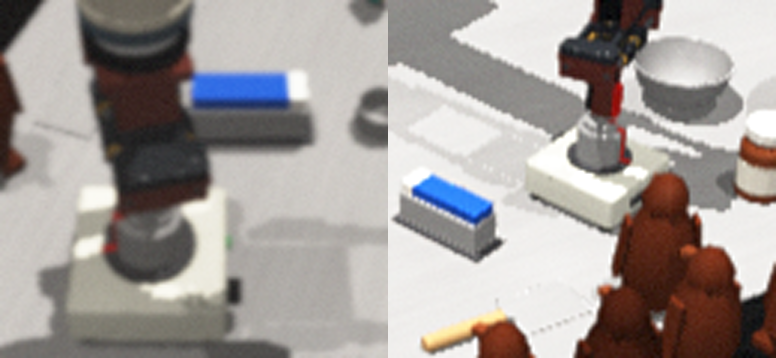

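The side and scene pictures show the collar flush on the hub, still gripped, with nothing else moved. The height holds at 121.8 mm as the push rises to 16 N, so it is seated.

```bash
python3 -c "
from cell import sign_off
print(sign_off())"
```

```text
the job is handed in; nothing more can be done
None
```

The job is handed in at about 14.5 s of the 54 s allowed: the shaft was wiped along the pad from the white end at about 5 mm pressed, the key went straight into the keyway, and the gripped spindle is held with its collar seated on the hub under a push of about 16 N.

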